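# Level the kitchen riser shelf and hold the level down

## Robot

A 6-joint arm with a two-finger parallel gripper is mounted at the origin on the work surface. World frame = base frame: x ahead of the robot, y to its left, z up, the work surface at z = 0. Lengths are in mm, angles in rad, forces in N, time in s.
With the tool pointing down it reaches from about 350 to 975 mm from the base axis. Payload 7.1 kg.
Tool frame: the origin (TCP) lies at the very end of the fingers, on their centre line; the grasp point (between the pads) lies 19 mm behind it (ctrl.grasp_offset is the distance from the TCP to the grasp point, in mm); z points along the fingers, y is the line along which they close (so a half turn about z gives the same grasp; the last joint's range is limited). The gripper opens to 88 mm and grips with 3 to 60 N. Pads are 20 mm wide; open, the fingers measure 115 mm over their backs; the gripper's body (75 mm by 178 mm) begins 61 mm behind the grasp point.
Start: joints at [-1.122, 0.423, 1.63, -0, 1.089, -0.019], TCP at [281.841, -557.826, 222.675] pointing down, gripper open.
Joint ranges: [-3, 3], [-0.9, 2.11], [0.09, 2.58], [-1.31, 4.45], [0.11, 2.69], [-2.54, 2.54]. Speed limits (rad/s): [2.39, 2.39, 3.01, 3.14, 3.14, 3.14].

## Interface

Orientations are given as a rotation vector (axis times angle).
In Python, from workcell import ctrl, viewer, ticket, models gives the robot as it stands.
- The arm moves only by the tool play_rows, never from a script. Its arguments are lists of equal length, an entry for each row: "dp": the shift along the world's x, y, z in mm, a list of three; "yaw": the turn about the world's z in degrees. In form: {"dp": [[tx, ty, tz], ...], "yaw": [yaw, ...]}. A call has 1 to 8 rows; each row shifts and turns the commanded pose from where the row before left it; what a row does not reach is not made up. A row lasts 1/12 s, in which the tool goes at most 41.7 mm and 7.16 degrees, less where a joint would pass 70% of its speed; a pose out of reach is approached as far as the arm can. A call is refused whole if a number of a shift passes 41.7 or a number of a turn 7.16, either way. A call with a gripper value outside its range is refused whole. "gripper" is the closure, from 0 (fully open) to 1 (shut), set as the call begins (left out, the last holds). The fingers move at their own pace and stop on an object; the grip force is fixed at half the most. Time passes only in rows, so rows that do not move let the fingers close. It gives the time, the measured TCP pose, the force, the opening and the grip force at its end, in the units of the state.
- ctrl.get_obs(): the state, without advancing time (a new reading comes with each control period).
- viewer.get_image(name): name is "scene" or "top"; returns a dict with "pixels" (400x640x3 uint8, red, green, blue), "range_z" (400x640 float32, mm along the optical axis (not along the pixel's ray), 0 where there is no reading), "fx", "fy", "cx", "cy" (pixels), "dist_coeffs" ([k1, k2, p1, p2, k3] as OpenCV has them; the pictures are not rectified), "T" (4x4, takes a point from camera to world coordinates). Camera axes: x right, y up, looking along -z (the intrinsics and any distortion apply to the point x, -y, -z); pixel columns grow to the right and rows downward; lengths in mm; the calibration is good to about 2 mm. A picture is of the moment at which its call begins.
- ticket.close_job(): hands the job in; it is judged then, once.
Trained networks look in a picture, given as the dict that the camera call returned (one of the last four; its "shot" number tells which), for a name from the list of things; names that differ only in an ending like _2 or _b are one class to them, and where a whole thing is asked for, a point or a joint stands for the part that bears it (a point fixed in the world has none). Each returns a list of dicts, best first, with "conf" (0 to 1); they miss things now and then, are a little off and sometimes report something else, mostly with a low value. They report only what shows in the picture. A call takes as long as a camera call. They do not tell look-alikes from the thing itself.
- models.look_for(picture, name): "bbox" ([centre column, centre row, width, height] in pixels, round what is visible of it).
- models.landmark_of(picture, name): "location" ([column, row] in pixels: a listed point, or the origin of a listed thing).
The state is a dict: "t": time; "qpos": joint angles; "qvel": joint speeds; "joint_torque": joint torques, N m; "ee_pos": TCP position; "orientation": TCP orientation; "ft_force": force on the tool from outside, world axes, zero at the start; "moment": the same for the moment, N m; "width": finger opening in mm; "grasp_force": force on a finger pad.
Only numpy, scipy, OpenCV 4.12 (cv2) and the standard library are available. Lean on these libraries where they do the work, as an engineer would, in place of code of your own. Each camera call takes 0.05 s, during which the arm holds its last target. There are 200 camera calls.

## Task

The low riser shelf on the kitchen counter is out of level: stand the spirit level upright on it, along the shelf's length, let go of it, and turn the knob of the shelf's screw foot until the bubble rests between the two black lines. Then press the spirit level down onto the shelf with roughly 10 N (the weight of a litre of milk), and finish while still pressing it like that with the bubble between the lines: do not let go at the end. Leave the mug, the sponge and the spice jar where they are.

Things in the scene. Friction and masses are not known exactly. Their poses are not given: they have to be found in the camera images.
- spirit_level: Loose aluminium spirit level, 230 mm long (x axis), 24 mm wide (y), 48 mm tall (z), 0.2 to 0.4 kg, standing upright on the counter. Origin: centre of its underside. Pinch it across its width at its middle; either way round will do on the shelf.
- vial (a point): Centre of the spirit level's top face, 48 mm above its underside: the middle of the yellow-green vial, which is 64 mm long along x, flush with the top, with a black line 12.8 mm either side of the middle. Press the spirit level down here or on the top close by on both sides (a flat, rigid face).
- bubble_mid (a point): Middle of the pale bubble (15 mm long) in the vial. Its offset from point vial along the spirit level's x axis: 0 is centred, 20 mm the end either way; within 5 mm it is between the lines. It goes to the higher end, about 8 mm per 0.01 rad of slope, and settles in about 1.5 s.
- shelf_board: The shelf's plywood board, 140 mm deep (x), 385 mm long (y), 18 mm thick, its top about 118 mm above the counter. Origin: underside, mid depth, on the hinge line (along x) over the two fixed legs at the +y end; the board runs from y = +0.010 to -0.375, where the screw foot carries it. At the start the foot's end is 0.010 to 0.024 rad low.
- shelf_spot (a point): The point on the board's top face where the middle of the spirit level goes (130 mm from the hinge line towards the foot); the spirit level's x axis is to lie along the board's y axis (within about 15 degrees). There it stays 100 mm clear of the knob's axis.
- foot_knob: The screw foot, turning about its upright z axis: rubber pad on the counter, rod through the board, black knob on top: a grip bar 46 mm long (x axis), 14 mm thick (y), 138 to 171 mm above the counter, on a disc 44 mm wide with its top at 138 mm. Origin: on the axis at counter height. It stays where it is left and takes 0.15 to 0.2 N m.
- foot_grip (a point): On the knob's axis, 160 mm above the counter: where to pinch the grip bar from above, across its thickness. Clockwise seen from above raises the foot's end of the board, 0.010 rad of slope per rad of turn, so the bubble moves about 8 mm per rad towards the foot. It needs 1 to 2.4 rad clockwise from the start.
- mug: Orange mug, 80 mm wide, 90 mm tall, a bystander. Origin: centre of its underside.
- sponge: Kitchen sponge, 110 x 70 x 35 mm, a bystander. Origin: centre of its underside.
- spice_jar: Amber spice jar, 56 mm wide, 100 mm tall, a bystander. Origin: centre of its underside.
Not all that is in view belongs to the job. There is more than one size of the spirit_level; the job needs the middle-sized.

How it is judged (in metres and radians):
On the way, in this order (a step that is already met when the one before it is completed fails the run):
1. the spirit level stands on the shelf, along its length, let go (contact force between spirit_level and shelf_board above 0.5 N and angle between the x axis of spirit_level and the y axis of shelf_board, either way round below 0.26 rad and angle between spirit_level's own z axis and vertical below 0.1 rad and contact force between the fingers and spirit_level below 0.1 N and linear speed of spirit_level below 0.02 m/s), for 0.2 s.
2. the foot has been turned until the bubble rests between the lines, the spirit level standing on the shelf (contact force between spirit_level and shelf_board above 0.5 N and angle between the x axis of spirit_level and the y axis of shelf_board, either way round below 0.26 rad and angle between spirit_level's own z axis and vertical below 0.1 rad and x of bubble_mid in the frame of spirit_level between -0.005 and 0.005 m and angle between shelf_board's own z axis and vertical below 0.008 rad), for 0.6 s.
At the end, for the whole second after the job is handed in: Spirit level upright on the shelf, along it within 15 degrees; bubble within 5 mm of the middle (between the lines), board within 0.008 rad of level; the fingers press the spirit level so that it bears on the shelf with 6 to 30 N (its own 2 to 4 N included) (contact force between spirit_level and shelf_board between 6 and 30 N and contact force between the fingers and spirit_level above 2.5 N and angle between the x axis of spirit_level and the y axis of shelf_board, either way round below 0.26 rad and angle between spirit_level's own z axis and vertical below 0.1 rad and x of bubble_mid in the frame of spirit_level between -0.005 and 0.005 m and angle between shelf_board's own z axis and vertical below 0.008 rad); the arm keeps its last pose, push and grip.
It fails at once if the mug is pushed more than 30 mm from its place, or tipped (distance of mug from where it was at the start of the episode above 0.03 m or angle between mug's own z axis and vertical above 0.5 rad).
It fails at once if the sponge is pushed more than 30 mm from its place, or tipped (distance of sponge from where it was at the start of the episode above 0.03 m or angle between sponge's own z axis and vertical above 0.5 rad).
It fails at once if the spice jar is pushed more than 30 mm from its place, or tipped (distance of spice_jar from where it was at the start of the episode above 0.03 m or angle between spice_jar's own z axis and vertical above 0.5 rad).
It also fails if it takes over 72 s, if anything falls off the work surface, if the arm or the gripper's body presses on something with over 40 N, if the wrist force passes 120 N, or if a joint passes its speed limit or range.

## Working session

There is one attempt and no reset: what is moved stays moved. The work goes in short steps, Python scripts to look and compute and a tool call to move; the robot and the scene stay as the last step left them, time stands still between calls to the robot, and variables do not carry over. Pictures are saved under pics/ and viewed, at most 10 in all, crops included, and the job is handed in when it is done.

Besides the shell and the picture viewer there is one more tool, called after "Emit:" in YAML: its name, and indented under it one key for each argument. play_rows: Moves the arm, as the interface text tells. Its arguments: {"type":"object","properties":{"dp":{"type":"array"},"yaw":{"type":"array"},"gripper":{"type":"number"}},"required":["dp","yaw"]}

```bash
mkdir -p pics
cat > h.py <<'E'
import numpy as np, cv2
from workcell import ctrl, viewer, ticket, models
def K(p): return np.array([[p["fx"],0,p["cx"]],[0,p["fy"],p["cy"]],[0,0,1.]])
def ray(p,uv):
    q=cv2.undistortPoints(np.array([[uv]],float),K(p),np.array(p["dist_coeffs"],float))[0,0]
    return np.array([q[0],-q[1],-1.])
def at_depth(p,uv,d=None):
    if d is None:
        u,v=int(round(uv[0])),int(round(uv[1])); w=p["range_z"][max(v-1,0):v+2,max(u-1,0):u+2]; w=w[w>0]
        if len(w)==0: return None
        d=np.median(w)
    T=np.array(p["T"]); return T[:3,:3]@(ray(p,uv)*d)+T[:3,3]
def at_z(p,uv,z):
    T=np.array(p["T"]); r=T[:3,:3]@ray(p,uv); return T[:3,3]+r*(z-T[2,3])/r[2]
def proj(p,X):
    T=np.array(p["T"]); c=(np.array(X)-T[:3,3])@T[:3,:3]; c=c*[1,-1,-1]
    return cv2.projectPoints(c.reshape(1,3),np.zeros(3),np.zeros(3),K(p),np.array(p["dist_coeffs"],float))[0][0,0]
def save(p,name,crop=None,s=1):
    im=p["pixels"][:,:,::-1]
    if crop: im=im[crop[1]:crop[3],crop[0]:crop[2]]
    cv2.imwrite("pics/"+name,cv2.resize(im,None,fx=s,fy=s,interpolation=cv2.INTER_CUBIC))
E
python3 - <<'E'
from h import *
np.set_printoptions(precision=1,suppress=True)
for n in("scene","top"):
    p=viewer.get_image(n); save(p,n+"0.png")
    print(n,np.array(p["T"])[:3,3])
    for t in("spirit_level","shelf_board","foot_knob","mug","sponge","spice_jar"):
        print(t,[(np.array(d["bbox"]).round(),round(d["conf"],2)) for d in models.look_for(p,t)])
    for t in("vial","bubble_mid","shelf_spot","foot_grip"):
        print(t,[(np.array(d["location"]),round(d["conf"],2),at_depth(p,d["location"])) for d in models.landmark_of(p,t)])
E
```

```text
scene [1348.5   21.6 1196.8]
spirit_level [(array([222., 162.,  45.,  18.]), 0.85), (array([240., 203.,  78.,  30.]), 0.83), (array([490., 186.,  25.,  30.]), 0.74), (array([352., 175.,  81.,  52.]), 0.67)]
shelf_board [(array([369., 230., 145.,  74.]), 0.73)]
foot_knob [(array([171., 248.,  35.,  38.]), 0.75), (array([311., 230.,  15.,  22.]), 0.74)]
mug [(array([204., 277.,  38.,  39.]), 0.81)]
sponge [(array([171., 243.,  39.,  38.]), 0.82)]
spice_jar [(array([489., 185.,  20.,  32.]), 0.81)]
vial [(array([237.6, 194.5]), 0.69, array([ 407.6, -280.6,   -0.8])), (array([219.7, 159.7]), 0.65, array([ 287.6, -349.8,   36.6])), (array([355.4, 167.5]), 0.58, array([348.7, 105.1,  66.3]))]
bubble_mid []
shelf_spot [(array([382.4, 224.2]), 0.72, array([604.7, 170.6, 114.8])), (array([240.8, 196. ]), 0.22, array([ 454.7, -256.6,   51.5]))]
foot_grip []
top [ 431.5   10.6 1840.9]
spirit_level [(array([380., 219.,  64.,  24.]), 0.74)]
shelf_board [(array([279., 178., 116.,  63.]), 0.92)]
foot_knob [(array([319., 164.,  12.,   6.]), 0.54)]
mug [(array([397., 145.,  26.,  23.]), 0.72)]
sponge [(array([431., 179.,  20.,  35.]), 0.74)]
spice_jar [(array([170., 226.,  15.,  17.]), 0.64), (array([319., 167.,  10.,  12.]), 0.54)]
vial [(array([381.8, 221.5]), 0.95, array([ 451. , -263.1,   44.4])), (array([284.9, 250. ]), 0.87, array([340.2,  95.4,  66.9])), (array([403. , 263.6]), 0.81, array([ 294.9, -345.9,   33.9]))]
bubble_mid []
shelf_spot [(array([261.2, 181. ]), 0.87, array([588.4, 183.5, 114.2]))]
foot_grip [(array([319.6, 162.9]), 0.44, array([651.2, -24.7, 163.5]))]
```

View pics/scene0.png

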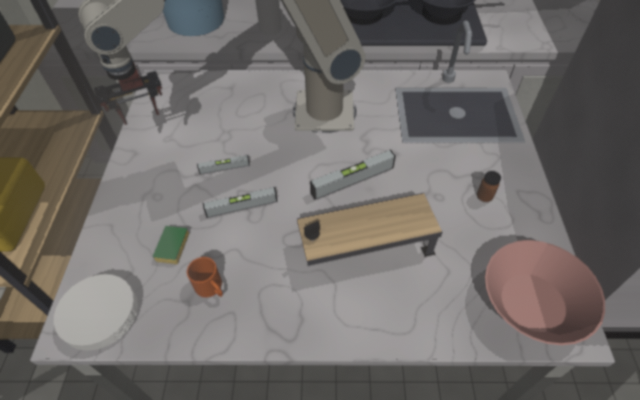

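View pics/top0.png

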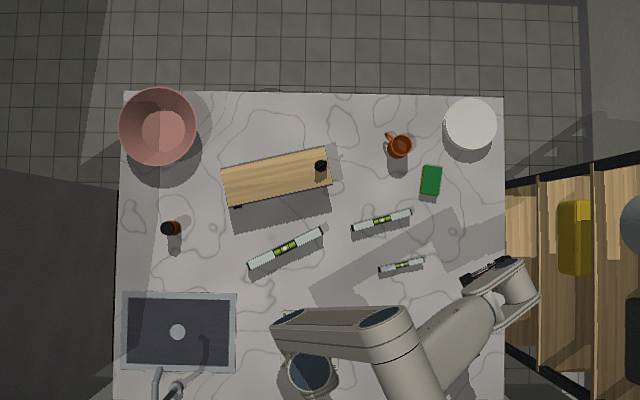

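Three spirit levels in the top picture: (381,221), (285,250) and (402,265). The middle-sized is (381,221), since its top is at z≈48 and the others are at ≈67 and ≈35. I'll confirm this in a crop and measure poses from depth.

```bash
cat >> h.py <<'E'
def cloud(p):
    v,u=np.mgrid[0:400,0:640]; d=p["range_z"].astype(float)
    q=cv2.undistortPoints(np.stack([u,v],-1).reshape(-1,1,2).astype(float),K(p),np.array(p["dist_coeffs"],float)).reshape(400,640,2)
    T=np.array(p["T"]); c=np.stack([q[...,0]*d,-q[...,1]*d,-d],-1); return c@T[:3,:3].T+T[:3,3]
def rect(P):
    (c,(w,h),a)=cv2.minAreaRect(P[:,:2].astype(np.float32))
    if w<h: w,h,a=h,w,a+90
    return np.round(c,1),round(w,1),round(h,1),round((a+90)%180-90,1)
def sel(C,box,z0,z1):
    B=C[box[1]:box[3],box[0]:box[2]].reshape(-1,3); return B[(B[:,2]>z0)&(B[:,2]<z1)]
E
python3 - <<'E'
from h import *
np.set_printoptions(precision=1,suppress=True)
p=viewer.get_image("top"); C=cloud(p); save(p,"cropA.png",(215,140,435,280),3.6)
s=viewer.get_image("scene"); D=cloud(s)
for n,b,z in(("mid",(345,200,418,238),(40,60)),("large",(240,222,330,278),(55,80)),("small",(372,252,430,278),(25,45)),("board",(215,140,340,212),(100,128)),("knob",(308,152,332,180),(155,185)),("mug",(380,125,420,162),(70,110)),("sponge",(415,160,447,200),(25,50))):
    P=sel(C,b,*z); print("top",n,len(P),rect(P),P.mean(0))
for n,b,z in(("mid",(200,180,282,220),(40,60)),("large",(305,145,400,200),(55,80)),("board",(290,190,445,262),(100,128)),("knob",(298,210,328,245),(155,185))):
    P=sel(D,b,*z); print("scene",n,len(P),rect(P),P.mean(0))
for pic,Q,b in((p,C,(215,140,340,212)),(s,D,(290,190,445,262))):
    P=sel(Q,b,100,128); A=np.c_[P,np.ones(len(P))]; k=np.linalg.lstsq(A[:,[0,1,3]],P[:,2],rcond=None)[0]; print("plane",np.round(k,4))
E
```

```text
top mid 368 (array([ 456.1, -262.9]), 231.4, 24.1, -73.7) [ 455.5 -260.6   47.3]
top large 654 (array([346.8,  98. ]), 302.1, 32.8, -63.4) [347.6  96.4  62.6]
top small 223 (array([ 292.5, -339.3]), 169.2, 19.3, -76.3) [ 292.5 -338.4   34.1]
top board 4164 (array([606.4, 130.6]), 386.2, 146.6, -76.2) [604.4 134.9 115.4]
top knob 55 (array([644.3, -27.3]), 43.9, 14.3, -59.9) [643.4 -27.6 169.5]
top mug 135 (array([ 739.4, -324.7]), 91.4, 81.1, 11.6) [ 738.1 -322.9   83.9]
top sponge 504 (array([ 610.3, -450.9]), 111.8, 69.8, -8.4) [ 610.1 -450.1   34.2]
scene mid 553 (array([ 457.5, -260.6]), 229.7, 31.4, -73.5) [ 460.2 -264.3   47.2]
scene large 790 (array([346.1,  98.3]), 303.9, 40.1, -62.5) [350.6  95.4  62.9]
scene board 6042 (array([607.6, 131. ]), 385.9, 154.1, -76.7) [613.6 135.2 115.2]
scene knob 120 (array([646.2, -27. ]), 44.7, 17.0, -56.6) [648.6 -27.2 167.5]
plane [ -0.    0.  114.4]
plane [ -0.    0.  131.5]
```

View pics/cropA.png

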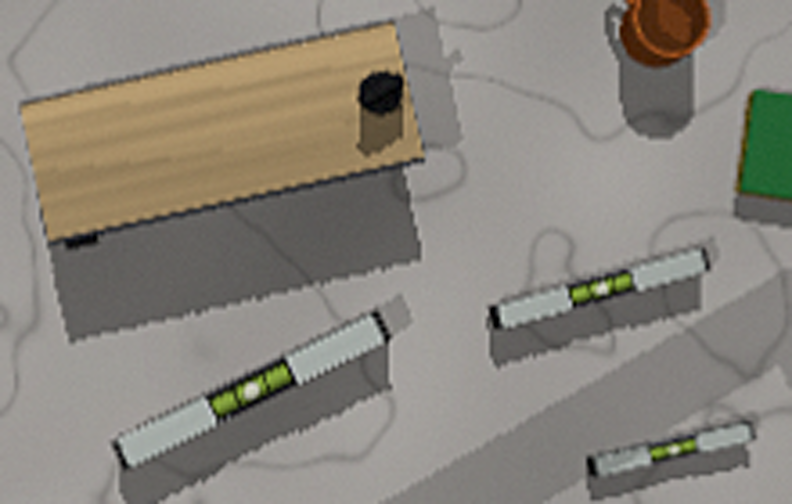

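View obs.

Confirmed: the middle level (crop 600,285) is 231×24 mm with its top at z≈47. Its centre is about (457,-262) and its axis about -73.6°. The board axis is about -76.5°, which puts the shelf spot at about (594,182).

Run:
```python
from h import *
from scipy.spatial.transform import Rotation as R
o=ctrl.get_obs(); m=R.from_rotvec(o["orientation"]).as_matrix(); print(m.round(3)); print({k:np.round(v,3) for k,v in o.items()})
print("tool y angle",np.degrees(np.arctan2(m[1,1],m[0,1])),"x angle",np.degrees(np.arctan2(m[1,0],m[0,0])))
```

```text
[[ 0.893  0.451  0.   ]
 [ 0.451 -0.893  0.   ]
 [ 0.    -0.    -1.   ]]
{'t': np.float64(1.2), 'qpos': array([-1.122,  0.423,  1.63 ,  0.   ,  1.089, -0.019]), 'qvel': array([ 0.001,  0.001, -0.001,  0.002, -0.001, -0.001]), 'joint_torque': array([-1.0000e-03, -5.4460e+01, -2.7405e+01,  6.4000e-02,  1.7000e-02,
        0.0000e+00]), 'ee_pos': array([ 281.842, -557.814,  222.691]), 'orientation': array([-3.056, -0.728, -0.   ]), 'ft_force': array([-0.969, -0.198, -0.134]), 'moment': array([-0.011,  0.014, -0.04 ]), 'grasp_force': np.float64(0.0), 'width': np.float64(87.694)}
tool y angle -63.197128628932724 x angle 26.802871337943827
```

Emit:
play_rows:
  dp:
    - [14.6, 24.6, 0]
    - [14.6, 24.6, 0]
    - [14.6, 24.6, 0]
    - [14.6, 24.6, 0]
    - [14.6, 24.6, 0]
    - [14.6, 24.6, 0]
    - [14.6, 24.6, 0]
    - [14.6, 24.6, 0]
  yaw: [7, 7, 7, 7, 7, 7, 7, 7]
  gripper: 0.1

```text
t: 1.87
ee_pos: [399.2, -359.8, 222.8]
orientation: [2.35, 2.084, 0.0]
ft_force: [0.4, -0.3, 0.8]
width: 79.1
grasp_force: 0.0
```

Emit:
play_rows:
  dp:
    - [14.6, 24.7, -20]
    - [14.6, 24.7, -20]
    - [14.6, 24.7, -20]
    - [14.6, 24.7, -20]
    - [0, 0, -20]
    - [0, 0, -20]
    - [0, 0, 0]
    - [0, 0, 0]
  yaw: [7, 7, 7, 2.6, 0, 0, 0, 0]

```text
t: 2.53
ee_pos: [456.6, -261.8, 102.2]
orientation: [-1.88, -2.514, 0.0]
ft_force: [-0.7, 0.4, -0.7]
width: 78.7
grasp_force: 0.0
```

Emit:
play_rows:
  dp:
    - [0, 0, -20]
    - [0, 0, -20]
    - [0, 0, -20]
    - [0, 0, -15]
    - [0, 0, -10]
    - [0, 0, -2]
    - [0, 0, 0]
    - [0, 0, 0]
  yaw: [0, 0, 0, 0, 0, 0, 0, 0]

```text
t: 3.2
ee_pos: [457.7, -262.8, 16.7]
orientation: [1.881, 2.514, 0.0]
ft_force: [-0.3, 0.0, 0.7]
width: 79.4
grasp_force: 0.0
```

Emit:
play_rows:
  dp:
    - [0, 0, 0]
    - [0, 0, 0]
    - [0, 0, 0]
    - [0, 0, 0]
    - [0, 0, 0]
    - [0, 0, 0]
    - [0, 0, 0]
    - [0, 0, 0]
  yaw: [0, 0, 0, 0, 0, 0, 0, 0]
  gripper: 1

```text
t: 3.87
ee_pos: [457.0, -262.2, 15.7]
orientation: [-1.882, -2.516, 0.0]
ft_force: [-0.5, 0.2, -0.3]
width: 29.0
grasp_force: 0.0
```

Emit:
play_rows:
  dp:
    - [0, 0, 0]
    - [0, 0, 0]
    - [0, 0, 0]
    - [0, 0, 0]
  yaw: [0, 0, 0, 0]

```text
t: 4.2
ee_pos: [457.1, -262.2, 15.6]
orientation: [1.882, 2.515, 0.0]
ft_force: [0.4, 0.5, -0.8]
width: 24.3
grasp_force: 30.0
```

Emit:
play_rows:
  dp:
    - [0, 0, 10]
    - [0, 0, 20]
    - [0, 0, 30]
    - [0, 0, 35]
    - [0, 0, 35]
    - [0, 0, 35]
    - [0, 0, 30]
    - [0, 0, 0]
  yaw: [0, 0, 0, 0, 0, 0, 0, 0]

```text
t: 4.87
ee_pos: [459.6, -263.8, 217.0]
orientation: [1.876, 2.508, 0.001]
ft_force: [1.0, -1.0, -3.5]
width: 23.6
grasp_force: 30.0
```

Emit:
play_rows:
  dp:
    - [4, 15, 5]
    - [9, 30, 5]
    - [9, 30, 5]
    - [9, 30, 0]
    - [9, 30, 0]
    - [9, 30, 0]
    - [9, 30, 0]
    - [9, 30, 0]
  yaw: [-0.7, -0.7, -0.7, -0.7, 0, 0, 0, 0]

```text
t: 5.53
ee_pos: [523.0, -35.6, 224.6]
orientation: [-1.941, -2.467, 0.002]
ft_force: [-0.3, -0.6, -3.8]
width: 23.8
grasp_force: 30.0
```

Emit:
play_rows:
  dp:
    - [9, 30, 0]
    - [9, 30, 0]
    - [9, 30, 0]
    - [9, 30, 0]
    - [9, 30, 0]
    - [9, 30, 0]
    - [9, 24, 0]
    - [7, 15, 0]
  yaw: [0, 0, 0, 0, 0, 0, 0, 0]

```text
t: 6.2
ee_pos: [593.3, 184.1, 224.2]
orientation: [-1.94, -2.469, 0.002]
ft_force: [0.5, -0.4, -2.9]
width: 24.3
grasp_force: 30.0
```

Emit:
play_rows:
  dp:
    - [0, 0, -10]
    - [0, 0, -15]
    - [0, 0, -15]
    - [0, 0, -12]
    - [0, 0, -8]
    - [0, 0, -5]
    - [0, 0, 0]
    - [0, 0, 0]
  yaw: [0, 0, 0, 0, 0, 0, 0, 0]

```text
t: 6.87
ee_pos: [594.1, 181.5, 160.7]
orientation: [-1.943, -2.469, 0.0]
ft_force: [1.0, -0.2, -4.0]
width: 23.9
grasp_force: 30.0
```

Run:
```python
from h import *
np.set_printoptions(precision=1,suppress=True)
print(ctrl.get_obs()["ee_pos"])
p=viewer.get_image("scene"); save(p,"scene1.png",(270,130,460,270),4.2); D=cloud(p)
print(rect(sel(D,(280,190,460,262),108,124)))
q=viewer.get_image("top"); print(rect(sel(cloud(q),(215,140,340,212),100,123)))
```

```text
[594.1 181.5 160.7]
(array([607.6, 131.4]), 386.5, 154.0, -76.4)
(array([606.8, 130.4]), 385.5, 147.5, -76.3)
```

View pics/scene1.png

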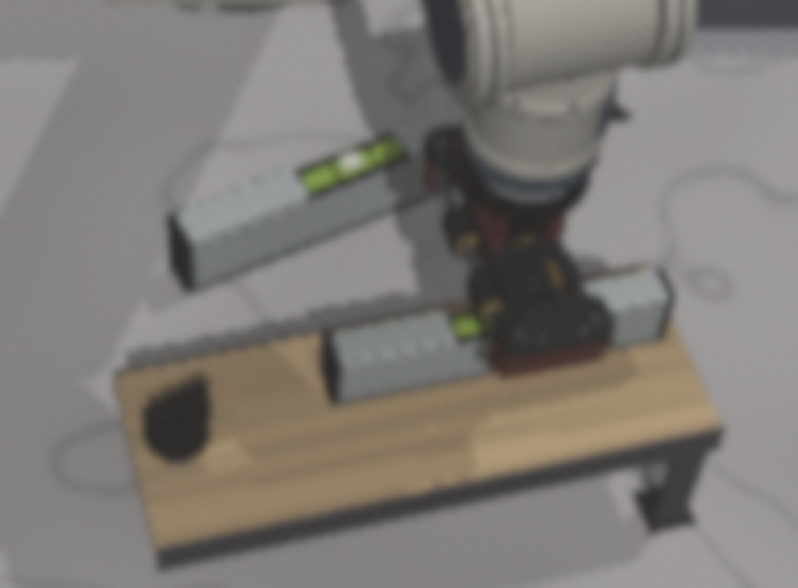

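The level hangs over the board on line with it, its left end at (330,365) in the crop, clear of the knob at (175,420). Lowering it now.

Emit:
play_rows:
  dp:
    - [0, 0, -10]
    - [0, 0, -10]
    - [0, 0, -5]
    - [0, 0, -2]
    - [0, 0, 0]
    - [0, 0, 0]
  yaw: [0, 0, 0, 0, 0, 0]

```text
t: 7.47
ee_pos: [594.0, 181.8, 133.4]
orientation: [-1.943, -2.469, 0.0]
ft_force: [-0.9, 0.0, -4.2]
width: 23.9
grasp_force: 30.0
```

Emit:
play_rows:
  dp:
    - [0, 0, -1]
    - [0, 0, 0]
    - [0, 0, 0]
  yaw: [0, 0, 0]

```text
t: 7.72
ee_pos: [594.1, 181.8, 132.8]
orientation: [1.943, 2.469, 0.0]
ft_force: [0.2, -0.0, -2.7]
width: 23.9
grasp_force: 30.0
```

Emit:
play_rows:
  dp:
    - [0, 0, -1]
    - [0, 0, 0]
    - [0, 0, 0]
  yaw: [0, 0, 0]

```text
t: 7.97
ee_pos: [594.3, 181.8, 132.2]
orientation: [1.943, 2.469, 0.001]
ft_force: [0.0, -1.0, 1.5]
width: 23.7
grasp_force: 30.0
```

Emit:
play_rows:
  dp:
    - [0, 0, -0.7]
    - [0, 0, 0]
    - [0, 0, 0]
  yaw: [0, 0, 0]

```text
t: 8.22
ee_pos: [594.3, 181.9, 132.2]
orientation: [1.942, 2.469, 0.001]
ft_force: [-3.0, -1.4, 7.2]
width: 23.8
grasp_force: 30.0
```

Emit:
play_rows:
  dp:
    - [0, 0, 0]
    - [0, 0, 0]
    - [0, 0, 0]
    - [0, 0, 0]
    - [0, 0, 0]
    - [0, 0, 0]
    - [0, 0, 0]
    - [0, 0, 0]
  yaw: [0, 0, 0, 0, 0, 0, 0, 0]
  gripper: 0.3

```text
t: 8.88
ee_pos: [594.0, 181.7, 130.9]
orientation: [-1.943, -2.469, 0.0]
ft_force: [0.7, 0.2, -0.2]
width: 61.5
grasp_force: 0.0
```

Emit:
play_rows:
  dp:
    - [0, 0, 10]
    - [0, 0, 25]
    - [0, 0, 35]
    - [0, 0, 35]
    - [0, -10, 0]
    - [10, -30, 0]
    - [12, -40, 0]
    - [10, -40, 0]
  yaw: [0, 0, 0, 0, 3, 7, 7, 0]

```text
t: 9.55
ee_pos: [626.2, 62.6, 237.4]
orientation: [1.549, 2.732, 0.002]
ft_force: [-0.0, -0.1, -0.3]
width: 61.8
grasp_force: 0.0
```

Emit:
play_rows:
  dp:
    - [10, -40, 0]
    - [9, -32, 0]
    - [0, -17, 0]
    - [0, 0, 0]
    - [0, 0, 0]
    - [0, 0, 0]
  yaw: [0, 0, 0, 0, 0, 0]

```text
t: 10.05
ee_pos: [644.6, -25.2, 236.4]
orientation: [-1.561, -2.726, -0.001]
ft_force: [-0.5, -1.0, -0.2]
width: 61.3
grasp_force: 0.0
```

Run:
```python
from h import *
np.set_printoptions(precision=1,suppress=True)
o=ctrl.get_obs();print(o["ee_pos"],o["ft_force"],o["width"],o["t"])
q=viewer.get_image("top"); C=cloud(q);print("lev",rect(sel(C,(215,140,340,212),155,175)))
p=viewer.get_image("scene"); D=cloud(p); save(p,"scene2.png",(280,160,460,265),4.4)
for n in("vial","bubble_mid"):
    for f in(p,q): print(n,[(np.array(d["location"]),round(d["conf"],2),at_depth(f,d["location"])) for d in models.landmark_of(f,n)])
```

```text
[644.6 -25.2 236.4] [-0.5 -1.  -0.2] 61.33918151673301 10.05
lev (array([602.7, 141.9]), 312.1, 25.0, -76.4)
vial [(array([388.5, 211.7]), 0.93, array([597.4, 183.3, 164.6])), (array([355. , 168.5]), 0.9, array([350.8, 103.8,  63.7])), (array([223.8, 160.6]), 0.85, array([ 291.3, -335.5,   36.2]))]
vial [(array([257.7, 178.3]), 0.88, array([593.1, 191. , 164.5])), (array([284.9, 248.8]), 0.77, array([344.5,  95.5,  66.3])), (array([401.6, 265.4]), 0.64, array([ 288. , -340.9,   32.8]))]
bubble_mid [(array([391.2, 210.4]), 0.52, array([593.5, 191. , 165.3]))]
bubble_mid []
```

View pics/scene2.png

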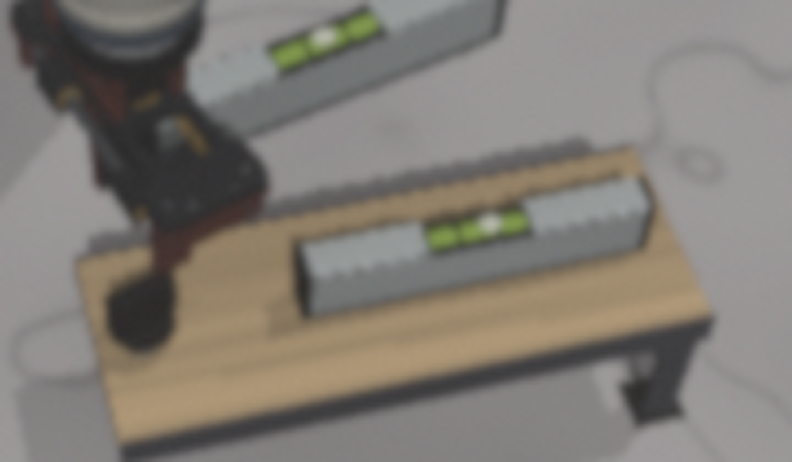

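The level stands on the shelf with the vial at crop x 422–532 and the bubble at 489. That is about 7 mm towards the hinge side, so about 1 rad clockwise is needed. Going down on the knob.

Emit:
play_rows:
  dp:
    - [0, -2, -20]
    - [0, 0, -20]
    - [0, 0, -20]
    - [0, 0, -15]
    - [0, 0, -10]
    - [0, 0, -6]
    - [0, 0, 0]
    - [0, 0, 0]
  yaw: [0, 0, 0, 0, 0, 0, 0, 0]

```text
t: 11.02
ee_pos: [645.1, -27.8, 145.4]
orientation: [1.561, 2.726, 0.0]
ft_force: [0.6, -0.7, 0.4]
width: 61.4
grasp_force: 0.0
```

Emit:
play_rows:
  dp:
    - [0, 0, 0]
    - [0, 0, 0]
    - [0, 0, 0]
    - [0, 0, 0]
    - [0, 0, 0]
    - [0, 0, 0]
    - [0, 0, 0]
    - [0, 0, 0]
  yaw: [0, 0, 0, 0, 0, 0, 0, 0]
  gripper: 1

```text
t: 11.68
ee_pos: [645.8, -27.4, 145.1]
orientation: [1.561, 2.725, 0.003]
ft_force: [2.7, 0.7, 1.2]
width: 13.4
grasp_force: 30.0
```

```bash
cat >> h.py <<'E'
def bubble(name,c=(594,183),a=-76.4,z=165):
    """bubble offset along the foot direction (mm), from the colour profile along the level's top"""
    p=viewer.get_image(name); im=p["pixels"].astype(np.float32); d=np.array([np.cos(np.radians(a)),np.sin(np.radians(a))]); n=np.array([-d[1],d[0]])
    s=np.arange(-60,60.5,.5); M=[]
    for w in(-4,-2,0,2,4):
        uv=np.array([proj(p,[*(np.array(c)+d*t+n*w),z]) for t in s],np.float32)
        M.append(cv2.remap(im,uv[None,:,0].copy(),uv[None,:,1].copy(),cv2.INTER_LINEAR)[0])
    m=np.mean(M,0); sat=(m.max(1)-m.min(1))/(m.max(1)+1); return s,m,sat
E
python3 - <<'E'
from h import *
o=ctrl.get_obs();print(o["ee_pos"],o["ft_force"],o["moment"],o["width"],o["grasp_force"],o["qpos"][5])
for n in("scene","top"):
    s,m,sat=bubble(n); print(n); print([(int(a),round(float(b),2),int(c)) for a,b,c in zip(s[20:-20:4],sat[20:-20:4],m[20:-20:4].mean(1))])
E
```

```text
[645.80215515 -27.37646103 145.07632795] [2.73337077 0.73572665 1.17005778] [ 0.01067803 -0.14942838  0.11659843] 13.372241277884408 30.01043736934662 -0.5925392616322878
scene
[(-50, 0.03, 151), (-48, 0.03, 151), (-46, 0.03, 151), (-44, 0.03, 151), (-42, 0.03, 150), (-40, 0.03, 150), (-38, 0.03, 148), (-36, 0.03, 142), (-34, 0.05, 131), (-32, 0.13, 118), (-30, 0.26, 107), (-28, 0.37, 103), (-26, 0.43, 103), (-24, 0.45, 104), (-22, 0.45, 105), (-20, 0.44, 105), (-18, 0.39, 109), (-16, 0.3, 119), (-14, 0.2, 132), (-12, 0.13, 146), (-10, 0.09, 156), (-8, 0.09, 160), (-6, 0.1, 158), (-4, 0.13, 150), (-2, 0.18, 138), (0, 0.26, 124), (2, 0.35, 113), (4, 0.42, 106), (6, 0.44, 104), (8, 0.45, 101), (10, 0.44, 97), (12, 0.43, 91), (14, 0.42, 88), (16, 0.43, 91), (18, 0.44, 97), (20, 0.45, 101), (22, 0.45, 102), (24, 0.45, 101), (26, 0.45, 101), (28, 0.45, 100), (30, 0.42, 99), (32, 0.34, 100), (34, 0.21, 108), (36, 0.08, 122), (38, 0.04, 136), (40, 0.03, 146), (42, 0.03, 149), (44, 0.03, 150), (46, 0.03, 150), (48, 0.03, 151), (50, 0.03, 151)]
top
[(-50, 0.04, 162), (-48, 0.04, 163), (-46, 0.04, 163), (-44, 0.04, 162), (-42, 0.04, 161), (-40, 0.04, 162), (-38, 0.04, 166), (-36, 0.04, 170), (-34, 0.05, 128), (-32, 0.03, 68), (-30, 0.53, 76), (-28, 0.67, 100), (-26, 0.66, 102), (-24, 0.64, 103), (-22, 0.63, 102), (-20, 0.64, 101), (-18, 0.65, 103), (-16, 0.53, 112), (-14, 0.34, 127), (-12, 0.17, 158), (-10, 0.07, 183), (-8, 0.07, 186), (-6, 0.06, 182), (-4, 0.08, 177), (-2, 0.22, 146), (0, 0.47, 111), (2, 0.6, 103), (4, 0.65, 102), (6, 0.63, 103), (8, 0.62, 105), (10, 0.62, 107), (12, 0.62, 92), (14, 0.62, 65), (16, 0.61, 78), (18, 0.62, 105), (20, 0.62, 106), (22, 0.62, 104), (24, 0.63, 104), (26, 0.63, 104), (28, 0.63, 106), (30, 0.65, 102), (32, 0.68, 84), (34, 0.45, 69), (36, 0.05, 95), (38, 0.04, 152), (40, 0.04, 174), (42, 0.04, 168), (44, 0.04, 165), (46, 0.03, 164), (48, 0.04, 164), (50, 0.04, 164)]
```

The profiles from both cameras agree: bubble about -9.7 mm (hinge side), so about 70° clockwise.

Emit:
play_rows:
  dp:
    - [0, 0, 0]
    - [0, 0, 0]
    - [0, 0, 0]
    - [0, 0, 0]
    - [0, 0, 0]
    - [0, 0, 0]
    - [0, 0, 0]
    - [0, 0, 0]
  yaw: [-3, -5, -5, -5, -5, -5, -5, -5]

```text
t: 12.45
ee_pos: [646.1, -27.3, 145.1]
orientation: [2.367, 2.064, 0.004]
ft_force: [5.3, 3.3, -2.8]
width: 14.3
grasp_force: 30.0
```

Emit:
play_rows:
  dp:
    - [0, 0, 0]
    - [0, 0, 0]
    - [0, 0, 0]
    - [0, 0, 0]
    - [0, 0, 0]
    - [0, 0, 0]
    - [0, 0, 0]
    - [0, 0, 0]
  yaw: [-5, -5, -5, -5, -5, -5, -2, 0]

```text
t: 13.12
ee_pos: [646.3, -27.5, 145.0]
orientation: [2.843, 1.334, 0.005]
ft_force: [6.1, 2.5, -3.7]
width: 13.8
grasp_force: 30.0
```

Emit:
play_rows:
  dp:
    - [0, 0, 0]
    - [0, 0, 0]
    - [0, 0, 0]
    - [0, 0, 0]
    - [0, 0, 0]
    - [0, 0, 0]
    - [0, 0, 0]
    - [0, 0, 0]
  yaw: [0, 0, 0, 0, 0, 0, 0, 0]

```text
t: 13.78
ee_pos: [646.3, -27.5, 145.1]
orientation: [2.842, 1.337, 0.005]
ft_force: [7.1, 2.5, -4.2]
width: 14.1
grasp_force: 30.0
```

Emit:
play_rows:
  dp:
    - [0, 0, 0]
    - [0, 0, 0]
    - [0, 0, 0]
    - [0, 0, 0]
    - [0, 0, 0]
    - [0, 0, 0]
    - [0, 0, 0]
    - [0, 0, 0]
  yaw: [0, 0, 0, 0, 0, 0, 0, 0]

```text
t: 14.45
ee_pos: [646.3, -27.5, 145.1]
orientation: [2.842, 1.337, 0.005]
ft_force: [6.5, 2.1, -3.9]
width: 13.7
grasp_force: 30.0
```

```bash
cat >> h.py <<'E'
def offset(name):
    s,m,sat=bubble(name); t=sat.max()*.5
    k=np.where(sat>t)[0]; lo,hi=s[k[0]],s[k[-1]]; i=(s>lo+3)&(s<hi-3)
    w=np.clip(m.mean(1)[i]-118,0,None); return round((s[i]*w).sum()/w.sum()-(lo+hi)/2,1),lo,hi
E
python3 - <<'E'
from h import *
o=ctrl.get_obs();print(o["ee_pos"],o["ft_force"],o["moment"],o["width"],o["grasp_force"],o["qpos"][5],o["t"])
for n in("scene","top"): print(n,offset(n))
E
```

```text
[646.33004193 -27.49456621 145.06467696] [ 6.45514609  2.08003799 -3.87238297] [ 0.31350982 -0.73300898 -0.1495767 ] 13.66168602748737 30.00939667224884 0.6295137603477176 14.45
scene (np.float64(0.5), np.float64(-31.5), np.float64(32.0))
top (np.float64(0.7), np.float64(-32.0), np.float64(33.5))
```

Bubble is at about +0.6 mm. Release, lift, and go above the vial.

Emit:
play_rows:
  dp:
    - [0, 0, 0]
    - [0, 0, 0]
    - [0, 0, 0]
    - [0, 0, 0]
    - [0, 0, 0]
    - [0, 0, 0]
    - [0, 0, 0]
    - [0, 0, 0]
  yaw: [0, 0, 0, 0, 0, 0, 0, 0]
  gripper: 0.4

```text
t: 15.22
ee_pos: [644.7, -28.0, 145.0]
orientation: [2.843, 1.338, -0.0]
ft_force: [-0.0, -0.7, 0.2]
width: 52.6
grasp_force: 0.0
```

Emit:
play_rows:
  dp:
    - [0, 0, 10]
    - [0, 0, 25]
    - [0, 0, 35]
    - [0, 0, 30]
    - [0, 0, 0]
    - [0, 0, 0]
    - [0, 0, 0]
    - [0, 0, 0]
  yaw: [0, 0, 0, 0, 7, 7, 7, 7]

```text
t: 15.88
ee_pos: [644.8, -28.0, 246.2]
orientation: [2.428, 1.992, 0.001]
ft_force: [-0.7, 0.5, 0.2]
width: 52.8
grasp_force: 0.0
```

Run:
```python
from h import *
o=ctrl.get_obs();print(o["ee_pos"],o["ft_force"],o["width"],o["t"])
for n in("scene","top"): print(n,offset(n))
p=viewer.get_image("top"); P=sel(cloud(p),(215,140,300,212),155,175); print(rect(P))
```

```text
[644.847698   -27.98787653 246.24666323] [-0.70202973  0.52888553  0.2365354 ] 52.785456119961985 15.8833
scene (np.float64(0.6), np.float64(-31.5), np.float64(32.0))
top (np.float64(0.5), np.float64(-31.5), np.float64(33.5))
(array([592.6, 182.2]), 230.2, 24.9, -76.2)
```

Emit:
play_rows:
  dp:
    - [-7, 30, 0]
    - [-7, 30, 0]
    - [-7, 30, 0]
    - [-7, 30, 0]
    - [-7, 30, 0]
    - [-7, 30, 0]
    - [-6, 20, 0]
    - [-3, 10.5, 0]
  yaw: [5, 5, 5, 5, 5, 0, 0, 0]
  gripper: 1

```text
t: 16.7
ee_pos: [593.0, 184.9, 245.3]
orientation: [-1.949, -2.464, -0.001]
ft_force: [0.4, -0.4, 0.3]
width: 2.9
grasp_force: 0.0
```

Emit:
play_rows:
  dp:
    - [0, 0, -10]
    - [0, 0, -20]
    - [0, 0, -15]
    - [0, 0, -12]
    - [0, 0, -8]
    - [0, 0, -5]
    - [0, 0, 0]
    - [0, 0, 0]
  yaw: [0, 0, 0, 0, 0, 0, 0, 0]

```text
t: 17.37
ee_pos: [594.1, 182.2, 175.1]
orientation: [1.948, 2.465, 0.0]
ft_force: [0.6, -0.1, 0.2]
width: 0.4
grasp_force: 0.0
```

Emit:
play_rows:
  dp:
    - [0, 0, -3]
    - [0, 0, -2]
    - [0, 0, -1]
    - [0, 0, -1]
    - [0, 0, 0]
    - [0, 0, 0]
  yaw: [0, 0, 0, 0, 0, 0]

```text
t: 17.87
ee_pos: [593.7, 182.6, 168.0]
orientation: [1.947, 2.465, 0.0]
ft_force: [-0.7, 0.7, 0.0]
width: 0.7
grasp_force: 0.0
```

Emit:
play_rows:
  dp:
    - [0, 0, -1]
    - [0, 0, 0]
    - [0, 0, 0]
  yaw: [0, 0, 0]

```text
t: 18.12
ee_pos: [593.7, 182.5, 167.0]
orientation: [1.947, 2.465, 0.0]
ft_force: [-1.2, -0.3, -0.2]
width: 0.5
grasp_force: 0.0
```

Emit:
play_rows:
  dp:
    - [0, 0, -1]
    - [0, 0, 0]
    - [0, 0, 0]
  yaw: [0, 0, 0]

```text
t: 18.37
ee_pos: [593.8, 182.6, 166.5]
orientation: [1.947, 2.465, 0.001]
ft_force: [-1.4, 0.2, 5.2]
width: 0.9
grasp_force: 2.6
```

Emit:
play_rows:
  dp:
    - [0, 0, -0.7]
    - [0, 0, 0]
    - [0, 0, 0]
  yaw: [0, 0, 0]

```text
t: 18.62
ee_pos: [594.0, 182.6, 166.5]
orientation: [1.947, 2.465, 0.001]
ft_force: [-3.1, -0.6, 10.9]
width: 0.4
grasp_force: 5.0
```

Emit:
play_rows:
  dp:
    - [0, 0, 0]
    - [0, 0, 0]
    - [0, 0, 0]
    - [0, 0, 0]
    - [0, 0, 0]
    - [0, 0, 0]
    - [0, 0, 0]
    - [0, 0, 0]
  yaw: [0, 0, 0, 0, 0, 0, 0, 0]

```text
t: 19.28
ee_pos: [594.0, 182.7, 166.5]
orientation: [1.947, 2.465, 0.001]
ft_force: [-2.5, -0.6, 10.0]
width: 0.2
grasp_force: 5.0
```

Emit:
play_rows:
  dp:
    - [0, 0, 0]
    - [0, 0, 0]
    - [0, 0, 0]
    - [0, 0, 0]
    - [0, 0, 0]
    - [0, 0, 0]
    - [0, 0, 0]
    - [0, 0, 0]
  yaw: [0, 0, 0, 0, 0, 0, 0, 0]

```text
t: 19.95
ee_pos: [594.0, 182.6, 166.5]
orientation: [1.947, 2.465, 0.001]
ft_force: [-3.0, -0.5, 9.4]
width: 0.6
grasp_force: 5.0
```

Run:
```python
from h import *
o=ctrl.get_obs();print(o["ee_pos"],o["ft_force"],o["moment"],o["t"])
p=viewer.get_image("scene"); save(p,"scene3.png",(280,140,460,265),4.4)
q=viewer.get_image("top"); P=sel(cloud(q),(215,140,345,212),105,124); print(rect(P))
```

```text
[594.0055828  182.63402042 166.48464845] [-2.95805575 -0.4697674   9.38174559] [-0.18376652  0.49633206 -0.00515813] 19.95
(array([606.4, 130.8]), 386.0, 147.1, -76.2)
```

View pics/scene3.png

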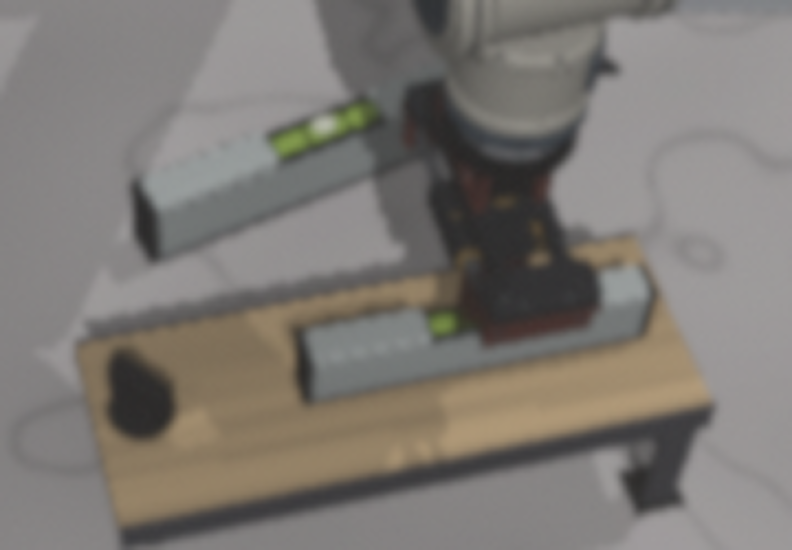

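The gripper presses on the middle of the upright level at about 10 N, steady. The visible part of the vial, at (445,323), is plain green; the bubble is hidden under the fingers, and it was 0.6 mm off centre before pressing. Handing in.

```bash
python3 -c "
from workcell import ticket
print(ticket.close_job())"
```

```text
the job is handed in; nothing more can be done
None
```

The job is handed in with the gripper still pressing the level onto the shelf at about 10 N; the bubble read about 0.6 mm off centre just before pressing (the fingers then hid it), and no verdict came back.

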